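# Clamp a board in the drilling jig

## Robot

A 7-joint arm with a two-finger parallel gripper is mounted at the origin on a cart in front of the work surface, level with it; the furniture and walls round the work are solid. World frame = base frame: x ahead of the robot, y to its left, z up, the work surface at z = 0. Lengths are in m, angles in rad, forces in N, time in s.
With the tool pointing down it reaches from about 0.425 to 0.95 m from the base axis. Payload 4.7 kg.
Tool frame: the origin (TCP) lies between the finger pads; the fingertips stand 25 mm ahead of it and the grasp point (between the pads) lies 6 mm ahead of it; z points along the fingers, y is the line along which they close (so a half turn about z gives the same grasp; the last joint's range is limited). The gripper opens to 85 mm and grips with 20 to 120 N. Pads are 22 mm wide; open, the fingers measure 114 mm over their backs; the gripper's body (76 mm by 85 mm) begins 54 mm behind the grasp point. The pads swing forward as they close: fully open they stand 13 mm farther back than shut.
Start: joints at [1.183, 0.469, -0.049, 1.532, 0.024, 1.141, -0.082], TCP at [0.237, -0.632, 0.256] pointing down, gripper open.
Joint ranges: [-2.59, 2.59], [-0.33, 1.99], [-1.39, 1.29], [0.1, 2.45], [-1.04, 4.18], [0.21, 1.99], [-2.66, 2.66]. Speed limits (rad/s): [2.57, 2.57, 3.14, 3.14, 3.14, 3.14, 3.14].

## Interface

Orientations are given as a 3x3 rotation matrix whose columns are the frame's x, y, z axes.
In Python, from rig import * gives the robot as it stands. Calls block until the motion is done:
- movep(position, orientation): joint-space move of the TCP to a pose.
- move_l(position, attitude=None, feed=0.15, until_force=None): straight line of the TCP; attitude=None keeps the orientation; feed is the mean speed in m/s. With until_force (N) it stops when the force on the tool has changed by that much, and returns True; else False.
- move_joints(angles): joint-space move.
- command_gripper(opening, newtons=None): finger opening in m; newtons is the grip in N (None keeps the last); returns when the fingers have stopped.
- sleep(seconds).
- inverse_kinematics(position, orientation): joint angles nearest the present ones, or None.
- sense(): the state.
- camera(name): name is "side" or "top"; returns (picture, depth): 384x512x3 uint8, red, green, blue; 384x512 float32, m along the optical axis (not along the pixel's ray), 0 where there is no reading.
- camera_params(name): a dict with "K" (3x3 intrinsics, pixels), "position" and "rotation" of the camera in the world. Camera axes: x right, y down, z forward; pixel columns grow to the right and rows downward; lengths in m; the calibration is good to about 2 mm. A picture is of the moment at which its call begins. camera_params takes no time and is no camera call.
A pose or a line that the arm cannot do raises Unreachable and nothing moves.
- finish_job(): hands the job in; it is judged then, once.
The state is a dict: "time_s": time; "joint_pos": joint angles; "qd": joint speeds; "joint_efforts": joint torques, N m; "position": TCP position; "tcp_rot": TCP orientation; "wrist_force": force on the tool from outside, world axes, zero at the start; "ft_torque": the same for the moment, N m; "finger_gap": finger opening in m; "gripper_force": force on a finger pad.
Only numpy, scipy, OpenCV 4.12 (cv2) and the standard library are available. Lean on these libraries where they do the work, as an engineer would, in place of code of your own. Each camera call takes 0.05 s, during which the arm holds its last target. There are 200 camera calls.

## Task

Get the walnut board ready for drilling: with your fingertips push it along the channel of the plywood jig in front of you until its end butts against the dark stop block, then push that jig's red clamp lever over centre so that it snaps across and its rubber foot holds the board down. Slide the board, do not pick it up; leave the loose things lying round the jig alone, and finish clear of everything.

Things in the scene. Friction and masses are not known exactly. Their poses are not given: they have to be found in the camera images.
- jig: Jig fixed to the table, plywood base 18 mm thick. Origin on the table below the channel's centre line; base x -97 to 53, y -150 to 135 mm; clamp on its -x side. y runs along the 54 mm wide channel to the stop; the -y end is open. 12 mm high rails: +x side (x 27 to 46) y -105 to 100 mm, -x side (x -46 to -27) y -105 to 5 mm. x axis points away from the robot, within 0.35 rad.
- stop_face (a point): Centre of the face of the dark wooden stop block (92 x 26 x 20 mm, top 38 mm above the table) that closes the +y end of the channel, 29 mm above the table. Axes as the jig's: the board comes from -y.
- board_front_end (a point): Centre of the end face that is to butt against the stop. The board is loose, dark brown, 150 mm long (its y), 50 wide, 22 thick, lying in the channel on the base (underside 18, top 40 mm above the table), this end 30 to 70 mm short of the stop.
- board_back_end (a point): Centre of the opposite end face of the board, half-way up, 29 mm above the table: the end face to push on, towards the jig's +y.
- clamp_lever (a joint): Lever angle, rad: 0 released (handle leans 0.5 rad to the jig's -x, arm raised), 0.5 dead centre (handle upright), 1.0 clamped on the board (handle leans to +x, arm level), 1.12 end stop, no board. Grows as the handle goes to the jig's +x. An over-centre spring drives it away from 0.5 either way: about 6 N at the handle tip starts it, less nearer 0.5; past it it runs on by itself in about 0.5 s.
- lever_tip (a point): Very end of the red handle, a round bar 18 mm across for its outer 57 mm and 11 mm below, 90 mm from pivot to tip; tip about 141 mm above the table when released or clamped, 152 mm when upright. Moves with the lever; the point's axes do not lie along the handle.
- lever_pivot (a point): Pivot of the lever, 62 mm above the table, between two steel cheeks (overall 23 mm along y), at x -60, y 60 mm of the jig. The pivot axis is the jig's y.
- clamp_foot: Black rubber foot (18 mm across), which gives about 1 mm, on its spindle at the end of the clamp arm, 60 mm from the pivot; with the lever clamped it stands on the middle of the board's width, 40 mm from the stop face. Origin at the middle of the 9 mm thick foot.
- walnut_board: The whole walnut board (see board_front_end); origin at the centre of its underside, y along its length.
- bolt: Loose grey M16 bolt with nut, 75 mm long, 27 mm thick, lying on the table on the robot's side of the jig. Leave alone.
- black_tape: Loose roll of black tape, 58 mm across, 19 mm high, on the table behind the jig. Leave alone.
- wedge_block: Loose small wooden block, 40 x 70 x 22 mm, on the table behind the jig. Leave alone.
- blue_screwdriver: Loose screwdriver with a blue handle, 175 mm long, 30 mm thick, on the table on the robot's side of the jig. Leave alone.

How it is judged:
By the outcome, as a careful person would: the job done as asked, in the order asked, and still so for the second after the job is handed in, with the robot touching nothing.
It also fails if it takes over 43 s, if anything falls off the work surface, if the arm or the gripper's body presses on something with over 40 N, if the wrist force passes 120 N, or if a joint passes its speed limit or range.

## Working session

There is one attempt and no reset: what is moved stays moved. The work goes in short steps, each a Python script; the robot and the scene stay as the last script left them, time stands still between calls to the robot, and variables do not carry over. Pictures are saved under pics/ and viewed, at most 10 in all, crops included, and the job is handed in when it is done.

```bash
mkdir -p pics
python3 - <<'E'
from rig import *
import cv2,numpy as np
for n in("top","side"):
    p,d=camera(n); cv2.imwrite(f"pics/{n}0.png",p[:,:,::-1]); np.save(f"pics/{n}0.npy",d)
    c=camera_params(n); print(n,c["K"],c["position"],c["rotation"])
s=sense();print(s["time_s"],s["tcp_rot"],s["position"])
E
```

```text
top [[407.88426002   0.         253.62405806]
 [  0.         407.88426002 191.61206851]
 [  0.           0.           1.        ]] [0.51608838 0.00819112 1.01674338] [[-0.01069909 -0.99856068  0.05255561]
 [-0.99991688  0.01030587 -0.00774727]
 [ 0.00719449 -0.05263413 -0.99858795]]
side [[449.99667539   0.         247.83192329]
 [  0.         449.99667539 194.59221063]
 [  0.           0.           1.        ]] [ 0.46969616 -0.38792967  0.8798365 ] [[ 0.97589544 -0.19472788  0.09853501]
 [-0.21807813 -0.85281013  0.47450692]
 [-0.00836807 -0.48455747 -0.8747194 ]]
0.1 [[ 9.36313854e-01  3.51163602e-01 -7.00609754e-04]
 [ 3.51164296e-01 -9.36312311e-01  1.70081424e-03]
 [-5.87254823e-05 -1.83852507e-03 -9.99998308e-01]] [ 0.23685849 -0.63154927  0.25533574]
```

View pics/top0.png

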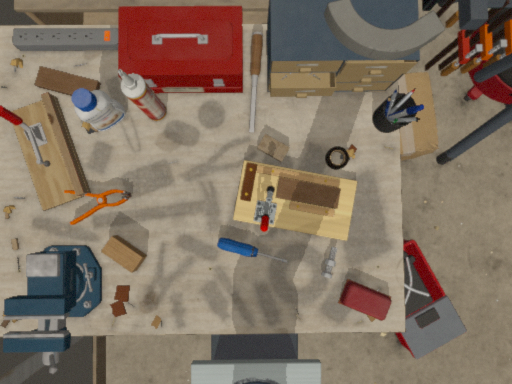

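View pics/side0.png

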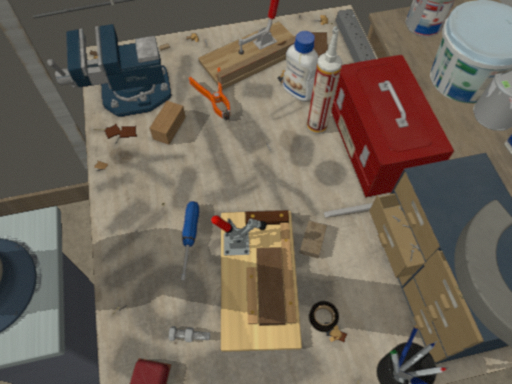

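The top view shows the near jig at px (235-355, 160-240), with the stop at its left end (247,183), the board at (308,190), and the red lever at (265,222). The screwdriver is at (240,247) and the bolt at (329,262). Next I'll use colour masks on both views.

```bash
cat > h.py <<'E'
import cv2,numpy as np
from rig import *
def cast(n,px,z):
    c=camera_params(n);px=np.atleast_2d(px).astype(float)
    r=np.c_[(px-c["K"][:2,2])/c["K"][0,0],np.ones(len(px))]@np.array(c["rotation"]).T
    o=np.array(c["position"]);return o+r*((z-o[2])/r[:,2])[:,None]
def blobs(m,amin):
    k,l,s,_=cv2.connectedComponentsWithStats(m.astype(np.uint8))
    return [np.argwhere(l==i)[:,::-1] for i in range(1,k) if s[i,4]>=amin]
def rect(P):
    (c,w,a)=cv2.minAreaRect((P[:,:2]*1000).astype(np.float32))
    a=np.radians(a)
    return np.round(c,1),np.round(w,1),np.round(np.degrees(a),1)
E
cat > m.py <<'E'
from h import *
R={"top":(225,150,365,250),"side":(205,200,310,360)}
for n in R:
    im=cv2.imread(f"pics/{n}0.png");x0,y0,x1,y1=R[n]
    c=im[y0:y1,x0:x1];hsv=cv2.cvtColor(c,cv2.COLOR_BGR2HSV);H,S,V=[hsv[...,i].astype(int) for i in range(3)]
    ply=(H>12)&(H<30)&(S>85)&(V>110); br=(H<20)&(S>60)&(V<115); red=((H<6)|(H>172))&(S>180)&(V>100)
    o=np.zeros_like(c);o[ply]=(0,255,255);o[br]=(255,100,0);o[red]=(0,0,255)
    cv2.imwrite(f"pics/{n}m.png",cv2.resize(np.hstack([c,o]),None,fx=2.6,fy=2.6,interpolation=0))
    for nm,m,z in(("ply",ply,.018),("brown",br,.04),("red",red,.14)):
        for b in blobs(m,40 if nm!="ply" else 1500):
            b=b+[x0,y0];print(n,nm,len(b),"px",b.mean(0).round(),*rect(cast(n,b,z)))
E
python3 m.py; python3 -c "
import cv2,numpy as np
a=cv2.imread('pics/topm.png');b=cv2.imread('pics/sidem.png');h=a.shape[0]+b.shape[0];o=np.zeros((h,max(a.shape[1],b.shape[1]),3),'uint8');o[:a.shape[0],:a.shape[1]]=a;o[a.shape[0]:,:b.shape[1]]=b
s=min(1,600/h);cv2.imwrite('pics/both.png',cv2.resize(o,None,fx=s,fy=s))"
```

```text
top ply 5155 px [298. 201.] [ 547.9 -100.2] [284.1 149.7] 78.9
top brown 49 px [271. 154.] [658.5 -46.4] [51.8 16.6] 61.0
top brown 183 px [337. 157.] [ 644.2 -202.5] [55.7 43.7] 89.5
top brown 345 px [248. 181.] [592.4  13.1] [24.5 89.2] 78.1
top brown 1065 px [312. 193.] [ 563.9 -134.8] [136.2  52. ] 78.4
top red 93 px [264. 223.] [493.7 -20.7] [13.7 32.3] 83.6
side ply 6656 px [258. 295.] [ 546.4 -104.7] [284.  150.2] 78.8
side brown 497 px [269. 216.] [590.6   7.2] [32.3 89.7] 77.2
side brown 50 px [226. 224.] [504.7  14.3] [14.5 43.4] 11.8
side brown 46 px [306. 236.] [658.7 -51.4] [20.3 12.1] 73.6
side brown 55 px [305. 251.] [647.5 -81.6] [16.4 21.1] 57.3
side brown 2090 px [271. 287.] [ 564.2 -134.6] [151.1  54.5] 78.9
side red 148 px [220. 223.] [491.7 -32.2] [15.8 38.6] 45.1
```

View pics/both.png

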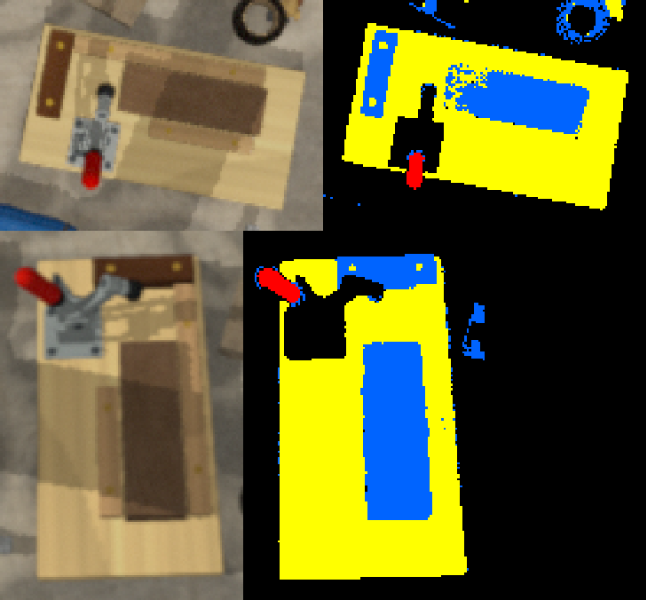

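The masks agree across both views: jig origin is about (570,-99) mm with yaw about -11.1°, and the board is about 61 mm short of the stop. I'll push it now.

```bash
cat >> h.py <<'E'
O=np.array([.5702,-.0993]);a=np.radians(78.9);Y=np.array([np.cos(a),np.sin(a)]);X=np.array([Y[1],-Y[0]])
def W(x,y,z): return np.r_[O+X*x/1e3+Y*y/1e3,z/1e3]
ty=np.r_[X,0];tz=np.array([0,0,-1.]);R1=np.c_[np.cross(ty,tz),ty,tz];R2=np.c_[-R1[:,0],-ty,tz]
def loc(p): d=np.array(p)[:2]-O; return np.round([d@X*1e3,d@Y*1e3,p[2]*1e3],1)
E
python3 - <<'E'
from h import *
q0=np.array(sense()["joint_pos"])
c=[(np.abs(np.array(q)-q0).max(),i) for i,R in enumerate((R1,R2)) if (q:=inverse_kinematics(W(1,-152,130),R)) is not None]
print(c); i=min(c)[1]; R=(R1,R2)[i]
for p in(W(1,-40,50),W(-150,60,200),W(-140,60,150)): print(inverse_kinematics(p,R))
command_gripper(0.0,20)
movep(W(1,-150,130),R); 
print("down",move_l(W(1,-150,51),feed=.12,until_force=6),loc(sense()["position"]))
print("app",move_l(W(1,-85,51),feed=.08,until_force=15),loc(sense()["position"]))
print("push",move_l(W(1,-40,51),feed=.03,until_force=10),loc(sense()["position"]))
s=sense();print(s["wrist_force"],s["time_s"])
p,_=camera("side");cv2.imwrite("pics/side1.png",p[:,:,::-1]);cv2.imwrite("pics/s1c.png",cv2.resize(p[190:370,150:360,::-1],None,fx=3,fy=3))
E
```

```text
[(np.float64(0.5103694514373589), 0), (np.float64(2.1713623422492425), 1)]
[ 0.51817952  0.61967862 -0.4685407   1.90736456  0.4137682   0.7106254
 -0.38767975]
[ 0.56342117  0.20866802 -0.70753165  2.10788962  0.17534062  0.88174111
 -0.43919541]
[ 0.50822407  0.30425776 -0.66689897  2.13998168  0.2672576   0.77777518
 -0.52234976]
down False [   1.6 -150.1   51.5]
app False [  0.9 -85.4  50.8]
push True [  0.7 -59.6  50.7]
[-0.65929041  0.43354147  0.17223844] 5.425
```

View pics/s1c.png

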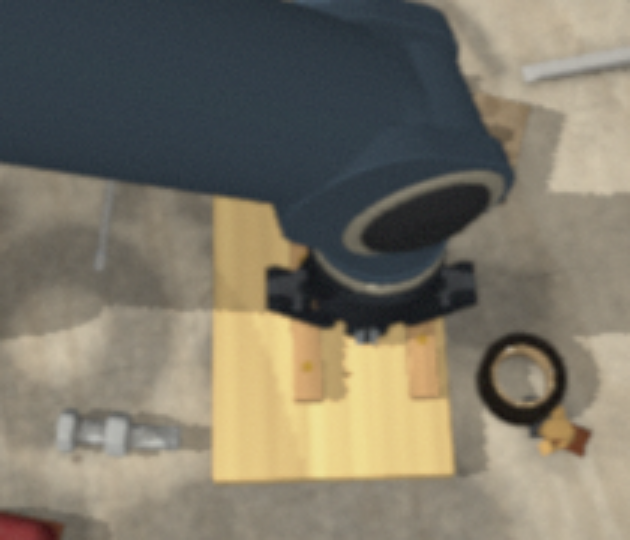

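The fingers are in the channel at about y=-60 and the bolt and tape haven't moved. Contact came where the stop should be. I'll press once more, retreat and check.

Run:
```python
from h import *
R=R1
print("press",move_l(W(1,-50,51),feed=.015,until_force=10),loc(sense()["position"]),sense()["wrist_force"])
move_l(W(1,-90,51),feed=.12);move_l(W(1,-90,200),feed=.25)
movep(W(-150,60,230),R);print(sense()["time_s"],loc(sense()["position"]))
for n,(x0,y0,x1,y1) in {"side":(205,200,310,360),"top":(225,150,365,250)}.items():
    p,_=camera(n);im=p[:,:,::-1];cv2.imwrite(f"pics/{n}2.png",im)
    cv2.imwrite(f"pics/{n}2c.png",cv2.resize(im[y0:y1,x0:x1],None,fx=3.6,fy=3.6))
    hsv=cv2.cvtColor(np.ascontiguousarray(im[y0:y1,x0:x1]),cv2.COLOR_BGR2HSV);H,S,V=[hsv[...,i].astype(int) for i in range(3)]
    for b in blobs((H<20)&(S>60)&(V<115),150):
        b=b+[x0,y0];r=rect(cast(n,b,.04));print(n,len(b),r,loc(np.r_[r[0]/1e3,.04]))
```

```text
press True [ -0.1 -59.6  50. ] [-0.26646211  0.38886304  0.62393039]
7.925 [-149.    59.   229.7]
side 2233 (array([575.8, -64.7]), array([178.9,  87.5]), np.float64(77.5)) [-1.2 35.  40. ]
side 153 (array([651.1, -66.7]), array([49.6, 17.9]), np.float64(73.6)) [73.1 47.6 40. ]
top 362 (array([592. ,  11.2]), array([27.3, 88.3]), np.float64(78.2)) [1.000e-01 1.126e+02 4.000e+01]
top 914 (array([576.9, -67.3]), array([116.8,  51.5]), np.float64(78.9)) [ 0.4 32.7 40. ]
```

View pics/side2c.png

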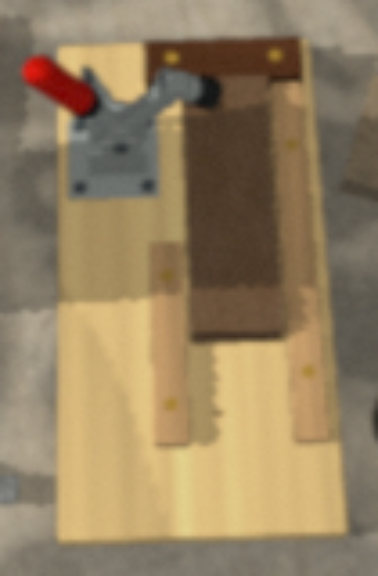

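View pics/top2c.png

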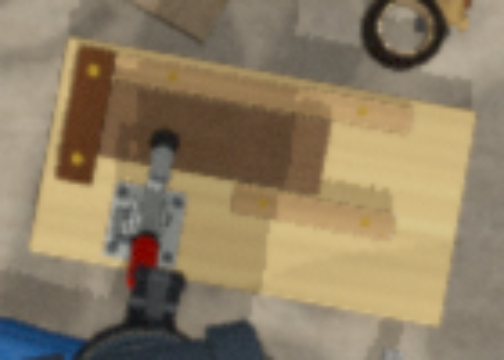

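Both views show the board butted against the stop: its front end meets the dark block at top2c px (110,120), and the channel behind it is empty. The closed fingers stand just -x of the red handle. Next I'll push the lever.

Run:
```python
from h import *
print("down",move_l(W(-150,60,143),feed=.15,until_force=8),loc(sense()["position"]))
print("push",move_l(W(-66,60,143),feed=.06,until_force=30),loc(sense()["position"]),sense()["wrist_force"])
sleep(.6)
move_l(W(-150,60,150),feed=.15);move_l(W(-150,60,230),feed=.2)
movep(W(-140,-130,250),R1)
for n,(x0,y0,x1,y1) in {"side":(205,200,310,360),"top":(225,150,365,250)}.items():
    p,_=camera(n);im=p[:,:,::-1];cv2.imwrite(f"pics/{n}3.png",im)
cv2.imwrite("pics/c3.png",np.hstack([cv2.resize(cv2.imread("pics/side3.png")[195:365,160:340],None,fx=2.4,fy=2.4),cv2.resize(cv2.imread("pics/top3.png")[120:290,215:365],None,fx=2.4,fy=2.4)]))
s=sense();print(s["time_s"],s["wrist_force"])
```

```text
down False [-149.3   60.1  143.4]
push False [-66.2  60.  143. ] [-0.22452689 -0.32256488  0.32328468]
13.0583 [-0.39045234  0.88689849 -1.09717157]
```

View pics/c3.png

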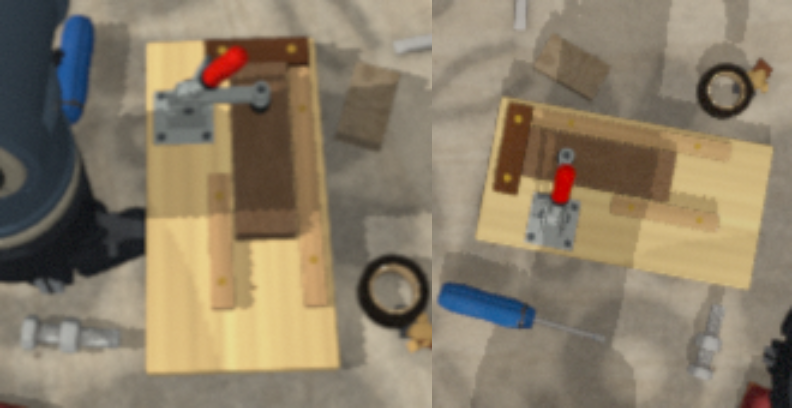

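The lever has gone across: the handle leans to +x (c3 px (225,65) and (563,183)), the arm is level, and the foot is on the board. The board is still butted and the loose things haven't moved, so I'm handing the job in.

```bash
python3 -c "
from rig import *
print(finish_job())"
```

```text
the job is handed in; nothing more can be done
None
```

The board is pushed up against the stop and clamped with the lever over centre; the robot is clear, the loose items were left alone, and the job was handed in at about 13 s.

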